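Flip the hex key and pull the drying-rail clamp tight

TASK

The clamp bolt of the drying rail is only hand-tight and the big hex key still stands in it, long arm down: take the key out without turning the bolt and flip it so that its short arm sits fully home in the bolt. Then use the long arm as a lever to turn the stiff bolt clockwise (seen from above) until it reaches its stop. Finally take the key out, stand it long arm down in the blue caddy and let go, leaving the other things on the worktop where they are.

Things in the scene. Friction and masses are not known exactly. Their poses are not given: they have to be found in the camera images.
- key_grip (a point): L-shaped hex key of dark steel, 0.4 kg, 17 mm across flats. This point is on the long arm's axis, 42 mm from where the arms' axes cross, near the centre of mass. z runs along the long arm towards the bend, x along the short arm from bend to tip, y square to the L. It starts standing in the bolt, long arm down, leaning about 6 degrees towards its short arm as the fit is loose.
- key_long_tip (a point): centre of the end face of the key's long arm (150 mm long outside; this end is 142 mm from the crossing of the axes, along -z of key_grip); axes as key_grip
- key_short_tip (a point): centre of the end face of the key's short arm (75 mm long outside; this end is 67 mm from the crossing of the axes, along +x of key_grip); axes as key_grip. Pinch the key by the flats of its long arm that face +y and -y.
- bolt_mouth (a point): centre of the mouth of the bolt's hexagon socket, 92 mm above the worktop, in an oiled steel head 35 mm across. z points up; the frame turns with the bolt. Socket 18 mm across flats, floor 34 mm below the mouth, top 12 mm flared by 4.5 mm all round. The key's short arm first points along this x (within 8 degrees); either arm fits at that heading and every 60 degrees from it.
- clamp: blue clamp block, fixed, 100 x 75 mm, 50 mm high, under the bolt; origin at the centre of its underside. A white rail tube 22 mm thick passes through it, 25 mm above the worktop, reaching 135 mm to each side along the block's y.
- bolt (a joint): angle of the clamp bolt in rad, 0 at the start, growing clockwise seen from above; it stops at 1.10. It is stiff: about 0.8 N m (8 N at 100 mm), the same all the way. The key's loose fit and the grip take up about 0.1 to 0.3 rad before the bolt follows. Once tight, the key may bind in the socket: ease it back 0.1 to 0.2 rad before pulling it straight out along its arm.
- caddy: open square tool caddy of blue plastic, fixed, 100 x 100 mm outside, 90 mm high, walls and floor 4 mm, empty; origin at the centre of its underside, on the worktop, z up
- scoop: orange measuring cup, 72 mm across, 60 mm high; origin at the centre of its underside
- pegjar: glass jar, 80 mm across, 100 mm high; origin at the centre of its underside
- soap: yellow soap bar box, 90 x 60 x 30 mm; origin at the centre of its underside
- detergent: green bottle, 80 mm across, 230 mm high; origin at the centre of its underside
- driver: screwdriver lying flat on the worktop on the near side of the clamp
- spanner: spanner lying flat on the worktop beyond the clamp
- starch: yellow can, 60 mm across, 170 mm high; origin at the centre of its underside
There are look-alikes about, which are no part of the job. Of the things like the part that bears key_grip, leave any that is yellow; of the rest the larger one is meant. There is more than one size of the caddy; the one meant has the size given above.

How it is judged:
On the way, in this order (a step that is already met when the one before it is completed fails the run):
1. the key's short arm sits in the bolt's socket, long arm level, and the bolt has not been turned yet (horizontal distance between key_short_tip and bolt_mouth below 0.006 m and z of key_short_tip in the frame of bolt_mouth below -0.024 m and angle between key_grip's own z axis and vertical above 1.3 rad and value of joint bolt between -0.3 and 0.3 rad), for 0.2 s.
2. the bolt is turned clockwise to its stop with the short arm still in the socket (value of joint bolt above 0.98 rad and horizontal distance between key_short_tip and bolt_mouth below 0.008 m and z of key_short_tip in the frame of bolt_mouth below -0.016 m), for 0.1 s.
At the end, for the whole second after the job is handed in: the bolt is within 0.15 rad of its stop, and the key stands at rest in the caddy with the end of its long arm inside, less than 30 mm above the worktop, leaning less than about 65 degrees (value of joint bolt above 0.95 rad and x of key_long_tip in the frame of caddy between -0.048 and 0.048 m and y of key_long_tip in the frame of caddy between -0.048 and 0.048 m and height (world z) of key_long_tip below 0.03 m and angle between key_grip's own z axis and vertical below 1.15 rad and linear speed of key below 0.03 m/s); the robot touches nothing.
It fails at once if a bystander is shoved more than 40 mm from its place (distance of any of scoop, pegjar, soap, detergent, starch, driver, spanner from where it was at the start of the episode above 0.04 m).
It also fails if it takes over 72 s, if anything falls off the work surface, if the arm or the gripper's body presses on something with over 40 N, if the wrist force passes 120 N, or if a joint passes its speed limit or range.

ROBOT

A 7-joint arm with a two-finger parallel gripper is mounted at the origin on the work surface. World frame = base frame: x ahead of the robot, y to its left, z up, the work surface at z = 0. Lengths are in m, angles in rad, forces in N, time in s.
With the tool pointing down it reaches from about 0.35 to 0.9 m from the base axis. Payload 8.1 kg.
Tool frame: the origin (TCP) lies on the centre line of the jaws, within the pads' length; the fingertips stand 17 mm ahead of it and the grasp point (between the pads) lies 2 mm behind it; z points along the fingers, y is the line along which they close (so a half turn about z gives the same grasp; the last joint's range is limited). The gripper opens to 92 mm and grips with 3 to 60 N. Pads are 19 mm wide; open, the fingers measure 130 mm over their backs; the gripper's body (75 mm by 190 mm) begins 47 mm behind the grasp point.
Start: joints at [-1.274, 0.434, 0.025, 1.573, -0.012, 1.134, -0.075], TCP at [0.243, 0.576, 0.244] pointing down, gripper open.
Joint ranges: [-2.62, 2.62], [-0.44, 2.09], [-1.27, 1.32], [0.08, 2.57], [-1.32, 4.46], [0.12, 2], [-2.74, 2.74]. Speed limits (rad/s): [2.22, 2.22, 3.01, 3.01, 3.14, 3.14, 3.14].

INTERFACE

Orientations are given as a rotation vector (axis times angle).
In Python, from bench import manip gives the robot as it stands. The module is installed in compiled form; this text tells all that it offers.
- The arm moves only by the shell command python3 -m inch 'ROWS' [FORCE]. ROWS is a JSON object of lists of equal length, an entry for each row: "linear": the shift along the world's x, y, z in cm, a list of three; "roll": the turn about the world's z in degrees; "hand": the opening in per cent of the stroke, from 0 (shut) to 100 (fully open). A call has 1 to 20 rows; each row shifts and turns the commanded pose from where the row before left it; what a row does not reach is not made up. A row lasts 1/8 s, in which the tool goes at most 62.5 mm and 10.7 degrees, less where a joint would pass 70% of its speed; a pose out of reach is approached as far as the arm can. A call with a gripper value outside its range is refused whole. The fingers move at their own pace and stop on an object; FORCE is the grip in N (left out, the last holds). Time passes only in rows, so rows that do not move let the fingers close. It gives the time, the measured TCP pose, the force, the opening and the grip force at its end, in the units of the state.
- manip.state(): the state, without advancing time (a new reading comes with each control period).
- manip.capture(name): name is "scene" or "top"; returns the picture (480x640x3 uint8, red, green, blue); there is no depth.
- manip.camera_info(name): a dict with "K" (3x3 intrinsics, pixels), "k1" (the pictures are not rectified: a ray, as slopes to the right and down, at radius r is drawn at 1 + k1 r^2 times it, then the intrinsics apply), "R" (3x3) and "t" (3): a world point X has camera coordinates R X + t. Camera axes: x right, y down, z forward; pixel columns grow to the right and rows downward; lengths in m; the calibration is good to about 2 mm. A picture is of the moment at which its call begins. camera_info takes no time and is no camera call.
- manip.close_job(): hands the job in; it is judged then, once.
Trained networks look in the newest picture that a camera, given by its name, has taken for a name from the list of things; names that differ only in an ending like _2 or _b are one class to them, and where a whole thing is asked for, a point or a joint stands for the part that bears it (a point fixed in the world has none). Each returns a list of dicts, best first, with "confidence" (0 to 1); they miss things now and then, are a little off and sometimes report something else, mostly with a low value. They report only what shows in the picture. A call takes as long as a camera call. They do not tell look-alikes from the thing itself.
- manip.find_in(target, camera): "bbox" ([centre column, centre row, width, height] in pixels, round what is visible of it).
The state is a dict: "clock": time; "joint_positions": joint angles; "qvel": joint speeds; "joint_torque": joint torques, N m; "tcp_pos": TCP position; "tcp_rot": TCP orientation; "ft_force": force on the tool from outside, world axes, zero at the start; "ft_torque": the same for the moment, N m; "gripper_width": finger opening in m; "grip_force": force on a finger pad.
Only numpy, scipy, OpenCV 4.12 (cv2) and the standard library are available. Lean on these libraries where they do the work, as an engineer would, in place of code of your own. Each camera call takes 0.05 s, during which the arm holds its last target. There are 200 camera calls.

## Working session

There is one attempt and no reset: what is moved stays moved. The work goes in short steps, Python scripts to look and compute and a shell command to move; the robot and the scene stay as the last step left them, time stands still between calls to the robot, and variables do not carry over. Pictures are saved under pics/ and viewed, at most 10 in all, crops included, and the job is handed in when it is done.

```bash
mkdir -p pics; cat > h.py <<'E'
import numpy as np, cv2
from bench import manip
def ray(cam,u,v):
    c=manip.camera_info(cam);K=np.array(c["K"]);R=np.array(c["R"]);t=np.array(c["t"])
    d=np.linalg.inv(K)@[u,v,1]; d=d[:2]; p=d.copy()
    for _ in range(20): p=d/(1+c["k1"]*(p@p))
    return -R.T@t, R.T@np.array([p[0],p[1],1])
def at_z(cam,u,v,z):
    o,d=ray(cam,u,v); return o+d*(z-o[2])/d[2]
def proj(cam,X):
    c=manip.camera_info(cam);K=np.array(c["K"]);x=np.array(c["R"])@X+np.array(c["t"])
    p=x[:2]/x[2]; p=p*(1+c["k1"]*(p@p)); return (K@[p[0],p[1],1])[:2]
def tri(pa,pb):
    (o1,d1),(o2,d2)=ray("scene",*pa),ray("top",*pb)
    A=np.stack([d1,-d2],1); s=np.linalg.lstsq(A,o2-o1,rcond=None)[0]
    a=o1+d1*s[0]; b=o2+d2*s[1]; return (a+b)/2, np.linalg.norm(a-b)
def snap(cam,name):
    im=np.array(manip.capture(cam)); cv2.imwrite(f"pics/{name}.png",im[:,:,::-1]); return im
E
python3 - <<'E'
from h import *
np.set_printoptions(precision=3,suppress=True)
print(manip.state())
for c in("scene","top"):
    snap(c,c+"0"); i=manip.camera_info(c); print(c,i["K"],i["k1"],ray(c,320,240))
    for n in("key_grip","bolt","clamp","caddy"):
        for r in manip.find_in(n,c): print(c,n,np.round(r["bbox"]),round(r["confidence"],2))
E
```

```text
{'clock': 0.0, 'joint_positions': array([-1.274,  0.435,  0.025,  1.574, -0.012,  1.134, -0.075]), 'qvel': array([-0.   ,  0.   , -0.   , -0.   , -0.   ,  0.002,  0.   ]), 'joint_torque': array([ -0.   , -66.785,   0.984, -31.445,  -0.061,   0.043,   0.   ]), 'tcp_pos': array([0.243, 0.575, 0.243]), 'tcp_rot': array([-0.624, -3.079,  0.003]), 'ft_force': array([ 0.508,  0.325, -0.047]), 'ft_torque': array([-0.017, -0.009,  0.024]), 'grip_force': 0.0, 'gripper_width': 0.09208960081236618}
scene [[559.897   0.    321.351]
 [  0.    559.897 238.367]
 [  0.      0.      1.   ]] -0.09515112385944162 (array([1.07 , 0.511, 0.994]), array([-0.524, -0.454, -0.72 ]))
scene key_grip [492. 274.  74.  38.] 0.77
scene key_grip [368. 304.  48.  45.] 0.69
scene key_grip [417. 305.  40.  28.] 0.52
scene bolt [344. 327.  21.  26.] 0.68
scene clamp [360. 329. 101.  88.] 0.87
scene caddy [200. 190.  33.  35.] 0.86
scene caddy [216. 221.  62.  62.] 0.85
scene caddy [264. 200.  35.  42.] 0.7
top [[560.057   0.    310.704]
 [  0.    560.057 247.583]
 [  0.      0.      1.   ]] -0.06198077880566936 (array([ 0.189, -0.048,  1.507]), array([ 0.198,  0.001, -0.98 ]))
top key_grip [200. 350.  59.  29.] 0.95
top key_grip [239. 289.  23.  43.] 0.74
top key_grip [239. 214.  38.  19.] 0.59
top bolt [256. 218.  20.  23.] 0.52
top clamp [255. 221. 100.  38.] 0.58
top caddy [425. 234.  55.  49.] 0.87
top caddy [423. 294.  35.  32.] 0.73
top caddy [476. 260.  39.  35.] 0.72
top caddy [215. 167.  22.  33.] 0.24
```

```bash
python3 - <<'E'
import cv2
for c in("scene","top"):
    im=cv2.imread(f"pics/{c}0.png"); cv2.imwrite(f"pics/{c}0.png",im)
a=cv2.imread("pics/scene0.png")[180:400,280:560]; b=cv2.imread("pics/top0.png")[140:380,160:360]
a=cv2.resize(a,None,fx=1.6,fy=1.6,interpolation=3);b=cv2.resize(b,None,fx=1.6,fy=1.6,interpolation=3)
import numpy as np
h=max(a.shape[0],b.shape[0]); o=np.zeros((h,a.shape[1]+b.shape[1],3),np.uint8); o[:a.shape[0],:a.shape[1]]=a; o[:b.shape[0],a.shape[1]:]=b
cv2.imwrite("pics/crop0.png",o); print(o.shape)
E
```

```text
(384, 768, 3)
```

View pics/top0.png

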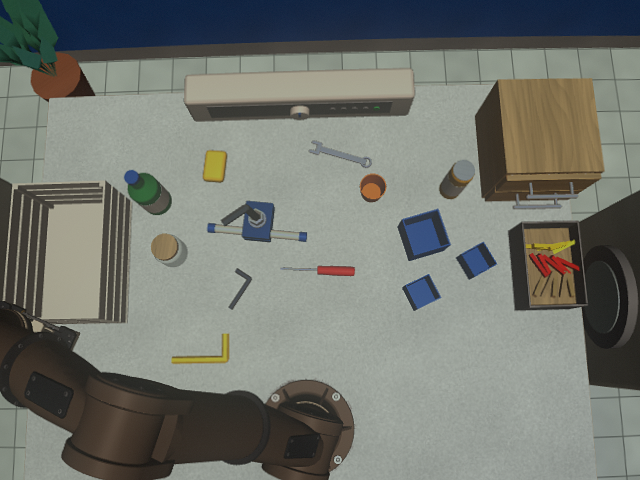

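View pics/crop0.png

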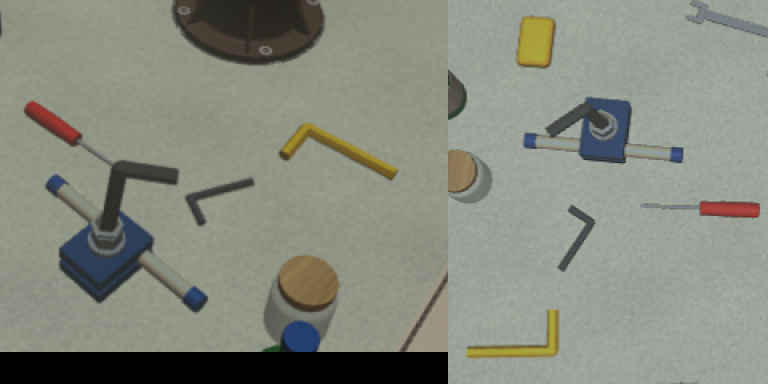

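The standing key in the clamp is dark and larger than the other dark one: in the top view its bend is near (247,207), short tip (224,222) and bolt head (256,219). In the scene view they are at (354,285), (390,290) and (347,326). The large caddy is at (425,234) top. I'll locate these in 3D next.

```bash
python3 - <<'E'
from h import *
np.set_printoptions(precision=3,suppress=True)
print("bolt",tri((346.5,325),(257,218)), at_z("top",257,218,.092),at_z("scene",346.5,325,.092))
print("bend",tri((354,285),(247,207.5)))
print("tip",tri((390.5,290.5),(224,222.5)))
def bb(n,c): return manip.find_in(n,c)
top=cv2.imread("pics/top0.png"); sc=cv2.imread("pics/scene0.png")
for n,z in(("scoop",.06),("pegjar",.1),("soap",.03),("detergent",.23),("starch",.17)):
    r=[ (manip.find_in(n,c) or [{"bbox":[0]*4,"confidence":0}])[0] for c in("top","scene")]
    print(n,[np.round(x["bbox"]) for x in r], at_z("top",*r[0]["bbox"][:2],z/2)[:2] if r[0]["confidence"] else "", tri(r[1]["bbox"][:2],r[0]["bbox"][:2]) if r[1]["confidence"] else "")
# caddy mask corners
for im,c,(u0,u1,v0,v1) in((top,"top",(385,455,200,265)),):
    hsv=cv2.cvtColor(im,cv2.COLOR_BGR2HSV); m=cv2.inRange(hsv,(100,120,30),(130,255,255)); k=np.zeros_like(m);k[v0:v1,u0:u1]=m[v0:v1,u0:u1]
    cnt=max(cv2.findContours(k,0,1)[0],key=cv2.contourArea); b=cv2.boxPoints(cv2.minAreaRect(cnt)); print("caddybox",b)
    print([at_z("top",*p,.09)[:2] for p in b])
im=np.hstack([cv2.resize(top[185:250,200:300],(600,390),interpolation=2),]); cv2.imwrite("pics/a.png",im)
b=cv2.resize(top[195:270,380:470],(450,375),interpolation=2);a=cv2.resize(sc[270:370,310:410],(350,350),interpolation=2)
o=np.zeros((375,800,3),np.uint8);o[:,:450]=b;o[:350,450:]=a;cv2.imwrite("pics/b.png",o)
E
```

```text
bolt (array([0.544, 0.118, 0.067]), np.float64(0.0003060088117030853)) [0.538 0.116 0.092] [0.559 0.129 0.092]
bend (array([0.539, 0.129, 0.196]), np.float64(0.0015146047510650816))
tip (array([0.504, 0.186, 0.19 ]), np.float64(0.0024215195871376996))
scoop [array([372., 188.,  29.,  30.]), array([211., 286.,  34.,  37.])] [ 0.629 -0.194] (array([ 0.629, -0.195,  0.033]), np.float64(0.0047474055205020535))
pegjar [array([170., 252.,  34.,  34.]), array([346., 437.,  57.,  56.])] [0.461 0.353] (array([ 0.577,  0.304, -0.106]), np.float64(0.25204372392324537))
soap [array([216., 168.,  25.,  33.]), array([347., 437.,  53.,  52.])] [0.706 0.239] (array([0.709, 0.244, 0.001]), np.float64(0.00625730543731966))
detergent [array([149., 193.,  47.,  46.]), array([455., 426.,  65.,  98.])] [0.606 0.396] (array([0.612, 0.403, 0.094]), np.float64(0.0014676207120284856))
starch [array([458., 180.,  33.,  42.]), array([144., 227.,  36.,  67.])] [ 0.63  -0.416] (array([ 0.631, -0.416,  0.083]), np.float64(0.0004157265384897313))
caddybox [[402.153 219.14 ]
 [438.788 208.285]
 [449.562 244.648]
 [412.927 255.503]]
[array([ 0.526, -0.262]), array([ 0.553, -0.359]), array([ 0.455, -0.38 ]), array([ 0.429, -0.284])]
```

View pics/a.png

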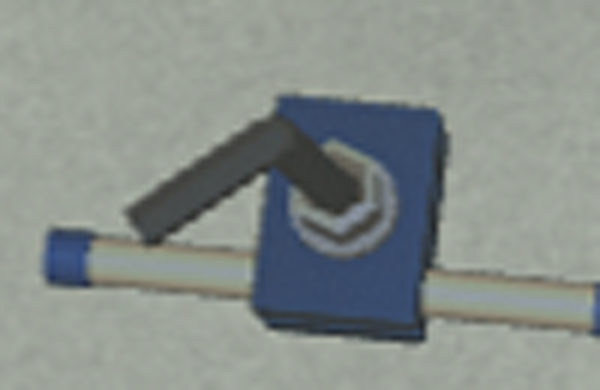

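View pics/b.png

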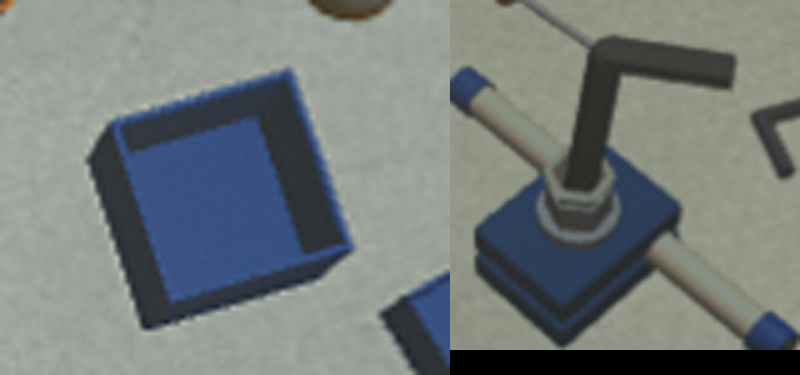

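The key's bend is at (246.7,206.3) in the top view and (353.4,284.9) in scene, and the tip is at (223.7,222.5) and (390.9,290). The hexagon mouth is at about (256.2,215) and (346.6,322). The caddy rim corners in crop b (scale 5) are (113,122), (292,70), (352,245) and (168,303).

```bash
python3 - <<'E'
from h import *
np.set_printoptions(precision=4,suppress=True)
print("mouth",tri((346.6,321.7),(256.2,215.)),at_z("top",256.2,215,.092),at_z("scene",346.6,321.7,.092))
B=tri((353.4,285.2),(246.7,206.5));T=tri((390.9,290),(223.7,222.5));print("bend",B,"tip",T)
d=T[0]-B[0];print("len",np.linalg.norm(d),"heading",np.degrees(np.arctan2(d[1],d[0])),"dz",d[2])
P=[at_z("top",380+u/5,195+v/5,.09)[:2] for u,v in((113,122),(292,70),(352,245),(168,303))]
print(P,[np.linalg.norm(P[i]-P[i-1]) for i in range(4)],np.mean(P,0))
# clamp block top corners from a.png
Q=[at_z("top",200+u/6,185+v/6,.05)[:2] for u,v in((280,97),(442,105),(425,335),(255,310))];print(Q,np.mean(Q,0))
from scipy.spatial.transform import Rotation as R
print(R.from_rotvec(manip.state()["tcp_rot"]).as_matrix())
E
```

```text
mouth (array([0.5479, 0.1196, 0.083 ]), np.float64(0.0020722866622648645)) [0.5462 0.1177 0.092 ] [0.5525 0.1244 0.092 ]
bend (array([0.5411, 0.1289, 0.1975]), np.float64(0.0012224605290294135)) tip (array([0.5039, 0.1862, 0.1915]), np.float64(0.00247214885596942))
len 0.06857437444214734 heading 122.98543215563475 dz -0.0060016734392179805
[array([ 0.5251, -0.2627]), array([ 0.5507, -0.3574]), array([ 0.4571, -0.3825]), array([ 0.4292, -0.286 ])] [np.float64(0.09874884461797685), np.float64(0.09814157350493724), np.float64(0.09684580307270317), np.float64(0.1004398601411314)] [ 0.4905 -0.3221]
[array([0.5959, 0.1484]), array([0.5902, 0.0754]), array([0.485 , 0.0838]), array([0.4983, 0.1594])] [0.5424 0.1167]
[[-0.9211  0.3892  0.    ]
 [ 0.3892  0.9211  0.0001]
 [ 0.      0.0001 -1.    ]]
```

```bash
python3 -m inch '{"linear":[[0,0,3],[2,-3,0],[2,-3,0],[2,-3,0],[2,-3,0],[2,-3,0],[2,-3,0],[2,-3,0],[2,-3,0],[2,-3,0],[2,-3,0],[2,-3,0],[2,-3,0],[2,-3,0],[2,-3,0],[2,-2.9,0],[0,0,0]],"roll":[0,-2,-2,-2,-2,-2,-2,-2,-2,-2,-2,-2,-2,-2,-2,-6,0],"hand":[100,100,100,100,100,100,100,100,100,100,100,100,100,100,100,100,100]}' 20
```

```text
clock: 3.12
tcp_pos: [0.5446, 0.1236, 0.2739]
tcp_rot: [1.504, 2.756, -0.001]
ft_force: [-0.4, 0.3, -0.7]
gripper_width: 0.0915
grip_force: 0.0
```

```bash
python3 -m inch '{"linear":[[-0.15,0.25,-2],[0,0,-3],[0,0,-3],[0,0,-2],[0,0,-1],[0,0,0],[0,0,0],[0,0,0],[0,0,0],[0,0,0],[0,0,0],[0,0,0]],"roll":[0,0,0,0,0,0,0,0,0,0,0,0],"hand":[100,100,100,100,100,100,40,12,12,12,12,12]}' 20; python3 - <<'E'
from h import *
a=snap("scene","s1")[230:370,290:450]; b=snap("top","t1")[150:270,190:330]
o=np.hstack([cv2.resize(a,(400,350),interpolation=2),cv2.resize(b,(400,350),interpolation=2)]);cv2.imwrite("pics/c.png",o[:,:,::-1])
E
```

```text
clock: 4.62
tcp_pos: [0.5418, 0.1292, 0.1637]
tcp_rot: [-1.497, -2.762, 0.0]
ft_force: [-0.1, 0.5, 0.0]
gripper_width: 0.0364
grip_force: 0.0
```

View pics/c.png

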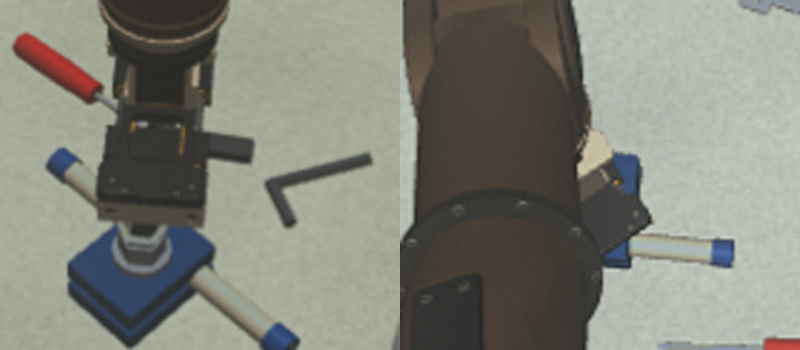

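The picture shows the key's long arm between the fingers, with the short arm sticking out to the right between them, free of the palm. I'll centre the jaws and finish closing.

```bash
python3 -m inch '{"linear":[[0.1,-0.3,0],[0,0,0],[0,0,0],[0,0,0],[0,0,0],[0,0,0]],"roll":[0,0,0,0,0,0],"hand":[10,5,5,5,5,5]}' 40
```

```text
clock: 5.48
tcp_pos: [0.5428, 0.126, 0.1637]
tcp_rot: [1.497, 2.762, -0.0]
ft_force: [-0.6, -1.6, 0.5]
gripper_width: 0.0164
grip_force: 39.9
```

```bash
python3 -m inch '{"linear":[[-0.06,0.09,1],[-0.06,0.09,1],[-0.06,0.09,1],[-0.06,0.09,1],[0,0,1],[0,0,1],[0,0,1],[0,0,0]],"roll":[0,0,0,0,0,0,0,0],"hand":[5,5,5,5,5,5,5,5]}'
```

```text
clock: 6.48
tcp_pos: [0.5409, 0.1299, 0.2346]
tcp_rot: [1.497, 2.761, 0.002]
ft_force: [-0.5, -0.6, -4.9]
gripper_width: 0.0163
grip_force: 40.0
```

```bash
python3 -m inch '{"linear":[[-0.4,-2,0],[-0.4,-3.5,0],[-0.4,-3.5,0],[-0.4,-3.5,0],[-0.4,-3.5,0],[-0.4,-3.5,0],[-0.4,-3.5,0],[-0.4,-3.5,0],[-0.4,-3.5,0],[-0.4,-3.5,0],[-0.4,-3.5,0],[-0.4,-3.5,0],[-0.5,-3.7,0],[0,0,0]],"roll":[0,-1.5,-1.5,-1.5,-1.5,-1.5,-1.5,-1.5,-1.5,-1.5,-1.5,-1.5,-1.5,0],"hand":[5,5,5,5,5,5,5,5,5,5,5,5,5,5]}' 30; python3 - <<'E'
from h import *
a=snap("scene","s2")[130:300,140:340]; b=snap("top","t2")[170:290,360:500]
o=np.hstack([cv2.resize(a,(400,340),interpolation=2),cv2.resize(b,(397,340),interpolation=2)]);cv2.imwrite("pics/d.png",o[:,:,::-1])
E
```

```text
clock: 8.22
tcp_pos: [0.4846, -0.3166, 0.2335]
tcp_rot: [1.919, 2.487, -0.004]
ft_force: [0.1, 0.0, -4.0]
gripper_width: 0.0168
grip_force: 30.0
```

View pics/d.png

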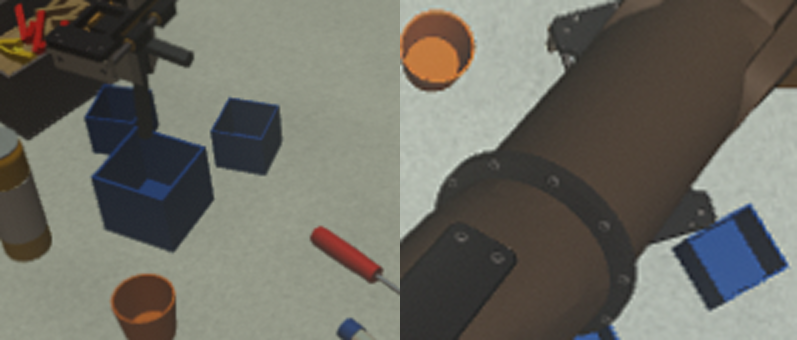

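The key hangs long arm down over the big caddy (tip at crop (147,130)), with the short arm pointing to the free left side. I'll lower it in and pivot it over the left rim.

```bash
python3 -m inch '{"linear":[[0,0,-2],[0,0,-2],[0,0,-2],[0,0,-1],[-0.26,0.97,0],[-0.26,0.97,0],[-0.26,0.97,0],[-0.26,0.97,0],[-0.26,0.97,0],[-0.26,0.97,0],[-0.26,0.97,0],[-0.26,0.97,0],[-0.26,0.97,0],[0,0,0]],"roll":[0,0,0,0,0,0,0,0,0,0,0,0,0,0],"hand":[5,5,5,5,5,5,5,5,5,5,5,5,5,5]}' 30
```

```text
clock: 10.07
tcp_pos: [0.4645, -0.2246, 0.1645]
tcp_rot: [1.908, 2.493, 0.001]
ft_force: [0.5, -1.3, -1.1]
gripper_width: 0.0166
grip_force: 30.0
```

```bash
python3 -m inch '{"linear":[[-0.05,0.2,-0.8],[-0.05,0.2,-0.8],[-0.05,0.2,-0.8],[-0.05,0.2,-0.8],[-0.05,0.2,-0.8],[0,0,-0.8],[0,0,-0.8],[0,0,-0.8],[0,0,-0.4],[0,0,0]],"roll":[0,0,0,0,0,0,0,0,0,0],"hand":[5,5,5,5,5,5,5,5,5,5]}' 30;  python3 - <<'E'
from h import *
a=snap("scene","s3")[150:290,170:340]; b=snap("top","t3")[170:290,360:500]
cv2.imwrite("pics/e.png",cv2.resize(a,(680,560),interpolation=2)[:,:,::-1])
E
```

```text
clock: 11.32
tcp_pos: [0.4613, -0.2147, 0.0954]
tcp_rot: [-1.91, -2.493, 0.0]
ft_force: [-0.5, 1.1, -0.5]
gripper_width: 0.017
grip_force: 30.0
```

View pics/e.png

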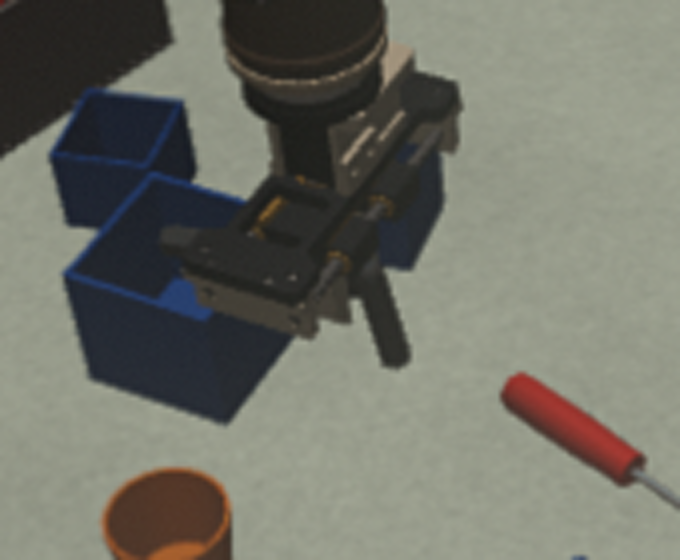

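The key is flipped: the short arm points down with its tip at scene (269,239.5). I'll compare that with the projected tip for a level long arm.

```bash
python3 - <<'E'
from h import *
a=2*np.arctan2(2.493,1.91);n=np.array([np.cos(a),np.sin(a),0]);print(np.degrees(a))
g=np.array([.4613,-.2147,.0974]);Z=np.array([0,0,1])
for off in (.029,.033,.037):
  for th in(-8,-4,0,4,8,12):
    t=np.radians(th); L=n*np.cos(t)+Z*np.sin(t); S=-Z*np.cos(t)+n*np.sin(t)  # th>0: bend end high
    c=g+off*L; print(off,th,np.round(proj("scene",c+.067*S),1),np.round(proj("scene",c+0.0*S),1))
E
```

```text
105.08528466637144
0.029 -8 [264.9 243.4] [265.7 224.7]
0.029 -4 [266.6 243.5] [265.7 224.1]
0.029 0 [268.3 243.5] [265.7 223.5]
0.029 4 [269.9 243.5] [265.6 222.8]
0.029 8 [271.5 243.3] [265.4 222.2]
0.029 12 [272.9 243. ] [265.2 221.5]
0.033 -8 [266.3 244. ] [267.3 225.3]
0.033 -4 [268.1 244.1] [267.3 224.7]
0.033 0 [269.8 244. ] [267.2 223.9]
0.033 4 [271.4 243.9] [267.1 223.2]
0.033 8 [272.9 243.6] [266.9 222.5]
0.033 12 [274.4 243.2] [266.7 221.7]
0.037 -8 [267.8 244.6] [268.8 226. ]
0.037 -4 [269.6 244.6] [268.8 225.2]
0.037 0 [271.2 244.5] [268.7 224.4]
0.037 4 [272.8 244.3] [268.6 223.6]
0.037 8 [274.4 243.9] [268.4 222.8]
0.037 12 [275.8 243.4] [268.1 221.9]
```

```bash
python3 - <<'E'
from h import *
im=cv2.cvtColor(cv2.imread("pics/s3.png"),cv2.COLOR_BGR2GRAY)
for v in range(212,246,2): print(v," ".join(f"{x:3d}" for x in im[v,250:282]))
E
```

```text
212  35  36  43  44  50  44  44  45  42  38  38  38  39  40  44  43  45  44  45  45  46  44  44  42  51  95 154 158 154 152 150 150
214  36  43  55  62  61  58  62  42  36  37  37  38  45  57  53  45  45  44  44  45  45  44  42  49  93 150 155 154 152 150 150 151
216  39  50  70  71  56  51  53  48  41  38  43  56  62  61  55  48  65  67  65  55  48  48  51  91 148 149 148 148 149 151 153 151
218  63  73  66  49  43  45  46  40  39  42  51  55  55  54  49  56 102 149 151 149 152 154 152 151 154 156 155 153 152 152 150 148
220  69  55  45  52  57  60  54  43  41  44  45  44  47  47  44  45  63 123 151 153 153 154 154 156 153 150 150 152 151 151 153 153
222  50  52  64  58  58  58  57  41  39  42  43  44  45  45  45  45  44  78 152 155 152 151 151 152 151 151 153 154 154 152 150 150
224  58  62  63  60  57  57  59  71  84  82  57  44  45  45  45  45  44  56 106 151 152 153 154 154 153 153 152 152 152 153 154 154
226  64  64  63  63  59  57  65 107 153 152 106  51  43  45  45  47  45  46  75 146 157 155 153 153 153 154 155 154 153 152 149 151
228  67  64  63  61  58  57  57  81 152 155 
[... 443 characters left out ...]
 153 153 150 151 154 156 155 155 153 154
236 149 151 151 151 150 151 151 150 149 149 150 153 155 145  71  44  48  47  48  46  46  58 109 152 156 155 156 157 155 155 155 158
238 149 150 151 149 150 150 149 148 149 148 148 150 154 151 107  52  46  47  48  47  47  51  91 154 156 155 154 154 152 152 152 152
240 151 151 152 153 153 154 153 152 151 151 151 152 154 157 150  92  51  47  48  48  51  71 117 156 156 156 154 155 154 156 156 155
242 151 150 149 150 151 151 151 154 154 153 152 152 153 153 155 153 149 130 125 117 149 154 157 159 161 157 155 154 154 154 156 157
244 151 152 153 153 152 149 148 152 154 152 153 153 151 152 154 155 155 153 157 160 162 159 156 155 155 154 154 152 155 156 155 154
```

```bash
python3 - <<'E'
from h import *
from scipy.optimize import least_squares
a=np.radians(105.1);n=np.array([np.cos(a),np.sin(a),0]);Z=np.array([0,0,1.])
def pts(p):
    off,e,t=p; g=np.array([.4613,-.2147,.0974])
    L=n*np.cos(t)+Z*np.sin(t); S=-Z*np.cos(t)+n*np.sin(t)
    c=g-e*S+off*L; return c,S,L
def f(p,row):
    c,S,L=pts(p); T=proj("scene",c+.067*S);M=proj("scene",c+.03*S)
    return [(T[0]-(268.9+(row-238.7)*.325)),T[1]-row,((T-M)[0]/(T-M)[1]-.325)*20]
for row in(238,239,240):
  for e in(0,.004,.008):
    r=least_squares(lambda q:f([q[0],e,q[1]],row),[.03,.1],x_scale=[.01,.1]); c,S,L=pts([r.x[0],e,r.x[1]])
    tip=c-.142*L; print(row,e,r.x[0],np.degrees(r.x[1]),np.round(r.fun,1),"tip",c+.067*S, "arm z at rim", (c-L*((c-np.array([.4776,-.2737,0]))@n)/(L@n))[2])
E
```

```text
238 0 0.01521980159963323 11.981340006404483 [-0.6  4.2  0.9] tip [ 0.45379826 -0.1868973   0.0350191 ] arm z at rim 0.0844104359933857
238 0.004 0.0172897938342904 11.655869040576286 [-0.5  3.1  0.7] tip [ 0.45357309 -0.18606279  0.03919225] arm z at rim 0.08885758404197382
238 0.008 0.019445271426785284 11.17760141932325 [-0.3  2.   0.5] tip [ 0.45335107 -0.18523994  0.04328865] arm z at rim 0.09345982088028132
239 0 0.016800793704684118 11.701270292408012 [-0.5  3.3  0.7] tip [ 0.45347448 -0.18569735  0.03519973] arm z at rim 0.0847227876977896
239 0.004 0.018956667201202815 11.262565035586398 [-0.4  2.2  0.6] tip [ 0.45325149 -0.1848709   0.03931556] arm z at rim 0.08928933897683403
239 0.008 0.021191799319565698 10.671833892712517 [-0.2  1.1  0.3] tip [ 0.4530287  -0.18404519  0.04334484] arm z at rim 0.09400638385904175
240 0 0.01847084511897629 11.3369391547839 [-0.4  2.4  0.6] tip [ 0.45315111 -0.18449887  0.03533826] arm z at rim 0.08512817012632534
240 0.004 0.020714603125596802 10.784874761198896 [-0.2  1.3  0.4] tip [ 0.45292806 -0.18367222  0.03938895] arm z at rim 0.0898124071742748
240 0.008 0.023027410660635562 10.085024577594945 [-0.   0.3  0.1] tip [ 0.45270255 -0.18283644  0.04334393] arm z at rim 0.09463905020855612
```

```bash
python3 -m inch '{"linear":[[0,0,-0.4],[0,0,-0.4],[0,0,-0.3],[0,0,0]],"roll":[0,0,0,0],"hand":[5,5,5,5]}' 30;  python3 - <<'E'
from h import *
im=cv2.cvtColor(snap("scene","s4"),cv2.COLOR_RGB2GRAY)
for v in range(216,252,2): print(v," ".join(f"{x:3d}" for x in im[v,254:282]))
E
```

```text
clock: 11.92
tcp_pos: [0.4614, -0.2147, 0.0845]
tcp_rot: [-1.91, -2.494, -0.0]
ft_force: [-0.5, 2.8, 1.2]
gripper_width: 0.0167
grip_force: 30.0
216  49  57  46  43  43  40  38  37  39  41  55  85  80  67  64  54  48  48  51  91 147 150 149 150 149 152 153 152
218  67  64  63  56  38  37  38  39  46  55  73 135 154 150 148 150 152 154 152 152 156 156 156 153 152 151 151 148
220  62  51  51  53  41  37  40  50  61  62  64  93 142 151 151 152 152 153 154 155 153 150 151 152 151 152 153 154
222  48  49  47  41  41  44  56  58  59  57  54  51  83 151 154 153 151 149 152 152 152 151 152 155 155 152 151 151
224  58  58  57  47  43  44  43  46  47  47  45  44  72 144 151 153 152 153 154 154 153 152 153 152 153 153 155 155
226  59  58  58  53  46  43  43  45  45  45  45  43  54 102 149 154 155 154 153 152 153 154 155 154 154 151 149 152
228  59  58  57  79 152 146  61  42  45  44  45  46  53 100 150 151 150 150 151 153 154 153 156 156 154 153 153 154
230  60  59  58  70 128 150  78  44  45  46  47  44  45  77 150 154 152 150 150 151 153 156 159 159 156 155 153 152
232  67  58  57  65 112 148
[... 432 characters left out ...]
 153
240 153 152 153 152 152 151 149 124  56  45  47  46  47  46  58 107 152 157 157 157 155 156 155 155 154 156 156 155
242 151 150 151 154 155 153 154 146  63  44  47  47  46  46  58 105 153 157 156 159 160 158 155 154 155 153 155 156
244 152 149 147 152 154 153 154 149 106  72  69  53  59  70 106 123 159 159 156 156 155 156 153 153 155 157 155 155
246 154 155 153 152 155 153 152 152 152 152 156 154 153 153 155 157 157 157 155 155 154 156 156 157 156 156 154 150
248 151 151 153 154 155 155 159 159 157 156 157 154 154 155 157 156 154 156 156 155 157 156 155 155 153 153 154 153
250 152 154 156 156 154 152 154 158 159 157 152 149 151 153 156 155 153 152 153 153 155 157 157 156 154 151 152 156
```

Slope is now 0.13 px/px, which matches a level long arm. I'll lift it and solve the offsets for travelling to the bolt.

```bash
python3 - <<'E'
from h import *
a=np.radians(105.1);n=np.array([np.cos(a),np.sin(a),0])
for off in(.016,.02,.024,.028):
  for e in(.004,.008,.012):
    g=np.array([.4614,-.2147,.0865+e]); T=proj("scene",g+off*n-[0,0,.067]);print(off,e,np.round(T,1))
E
python3 -m inch '{"linear":[[0,0,2],[0,0,3],[0,0,3],[0,0,3],[0,0,0]],"roll":[0,0,0,0,0],"hand":[5,5,5,5,5]}' 60
```

```text
0.016 0.004 [263.7 244. ]
0.016 0.008 [263.6 242.8]
0.016 0.012 [263.4 241.7]
0.02 0.004 [265.2 244.5]
0.02 0.008 [265.  243.3]
0.02 0.012 [264.9 242.2]
0.024 0.004 [266.7 245. ]
0.024 0.008 [266.5 243.8]
0.024 0.012 [266.4 242.6]
0.028 0.004 [268.1 245.4]
0.028 0.008 [268.  244.3]
0.028 0.012 [267.8 243.1]
clock: 12.6
tcp_pos: [0.4625, -0.2159, 0.1963]
tcp_rot: [1.909, 2.49, 0.002]
ft_force: [0.3, -0.6, -3.8]
gripper_width: 0.0163
grip_force: 60.0
```

```bash
python3 -m inch '{"linear":[[0.5,1.2,0],[0.9,3,0],[0.9,3,0],[0.9,3,0],[0.9,3,0],[0.9,3,0],[0.9,3,0],[0.9,3,0],[0.9,3,0],[0.9,3,0],[0.9,3,0],[0.2,0.5,0],[0,0,0],[0,0,0]],"roll":[0,2,2,2,2,2,2,2,2,2,0,0,0,0],"hand":[5,5,5,5,5,5,5,5,5,5,5,5,5,5]}' 60;  python3 - <<'E'
from h import *
im=snap("scene","s5"); s=manip.state(); print(s["tcp_pos"],s["tcp_rot"])
print(proj("scene",np.array([.547,.119,.092])),proj("top",np.array([.547,.119,.092])))
a=2*np.arctan2(s["tcp_rot"][1],s["tcp_rot"][0]);n=np.array([np.cos(a),np.sin(a),0]);print(np.degrees(a))
print("tip pred",proj("scene",s["tcp_pos"]+.022*n-[0,0,.053]))
cv2.imwrite("pics/f.png",cv2.resize(im[260:360,290:400],(660,600),interpolation=2)[:,:,::-1])
E
```

```text
clock: 14.35
tcp_pos: [0.5583, 0.1011, 0.1946]
tcp_rot: [1.499, 2.761, -0.001]
ft_force: [-0.1, 0.6, -3.0]
gripper_width: 0.0164
grip_force: 60.0
[0.5583184  0.10099617 0.19470498] [ 1.49896947e+00  2.76089854e+00 -8.01096253e-04]
[346.14856263 318.51600065] [255.71352241 214.71300721]
123.00244019167373
tip pred [346.8414705  303.02770868]
```

View pics/f.png

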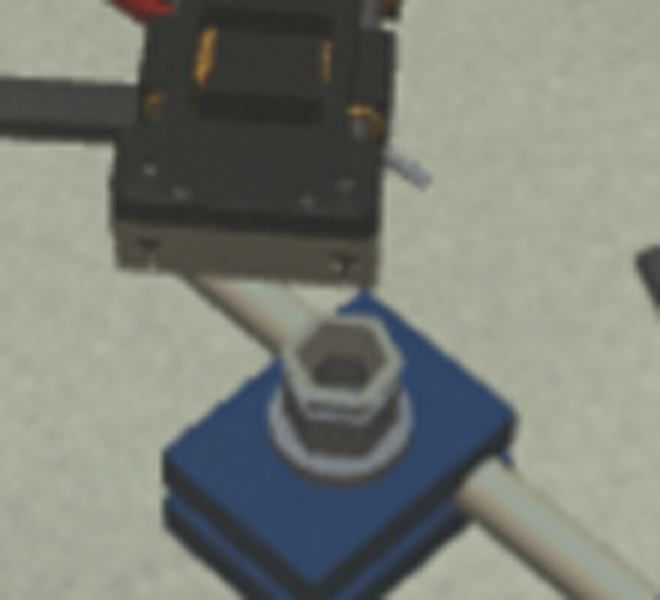

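The long arm is level to the left (crop row about 105). The bolt's empty hexagon mouth is centred at crop (344,355), i.e. scene (347.3,319.2), and the short tip is hidden behind the near finger.

```bash
python3 - <<'E'
from h import *
print(at_z("scene",347.3,319.2,.092),at_z("scene",347.3,318.7,.092))
im=cv2.cvtColor(cv2.imread("pics/s5.png"),cv2.COLOR_BGR2GRAY)
# long arm edges in scene
for u in (288,292,296,300,304,308): print(u,[int(x) for x in im[266:290,u]])
E
```

```text
[0.54689728 0.1217878  0.092     ] [0.54594018 0.12104943 0.092     ]
288 [166, 164, 161, 163, 163, 158, 130, 76, 70, 71, 71, 72, 71, 65, 54, 54, 83, 145, 167, 168, 168, 168, 167, 167]
292 [166, 166, 166, 166, 165, 164, 138, 77, 70, 71, 72, 71, 72, 67, 55, 54, 69, 121, 167, 168, 168, 168, 171, 172]
296 [169, 168, 165, 167, 167, 167, 154, 84, 68, 70, 70, 71, 70, 69, 58, 52, 58, 103, 167, 171, 169, 169, 167, 168]
300 [167, 165, 166, 166, 166, 166, 154, 94, 68, 69, 69, 69, 71, 69, 58, 52, 54, 94, 165, 164, 166, 168, 168, 166]
304 [166, 167, 170, 166, 162, 165, 162, 114, 72, 68, 69, 70, 69, 69, 61, 51, 50, 79, 142, 165, 163, 164, 164, 167]
308 [166, 163, 162, 165, 167, 169, 165, 133, 74, 66, 67, 70, 69, 67, 66, 51, 50, 76, 132, 159, 152, 132, 123, 98]
```

```bash
python3 -m inch '{"linear":[[0.04,0.1,-2],[0,0,-1.5],[0,0,-1],[0,0,-0.5],[0,0,-0.5],[0,0,0]],"roll":[0,0,0,0,0,0],"hand":[5,5,5,5,5,5]}' 60
python3 -m inch '{"linear":[[0,0,-0.4],[0,0,-0.4],[0,0,0]],"roll":[0,0,0],"hand":[5,5,5]}' 60
```

```text
clock: 15.15
tcp_pos: [0.5589, 0.1031, 0.1396]
tcp_rot: [-1.497, -2.762, 0.0]
ft_force: [-0.6, 0.1, -3.6]
gripper_width: 0.0163
grip_force: 60.0
clock: 15.52
tcp_pos: [0.5587, 0.1027, 0.1315]
tcp_rot: [-1.497, -2.762, 0.001]
ft_force: [0.4, -1.8, -3.8]
gripper_width: 0.0165
grip_force: 60.0
```

```bash
python3 -m inch '{"linear":[[0,0,-0.3],[0,0,-0.3],[0,0,-0.3],[0,0,0]],"roll":[0,0,0,0],"hand":[5,5,5,5]}' 60
```

```text
clock: 16.02
tcp_pos: [0.5587, 0.1028, 0.1223]
tcp_rot: [-1.497, -2.762, 0.001]
ft_force: [-0.8, -3.0, -5.2]
gripper_width: 0.0162
grip_force: 60.0
```

```bash
python3 -m inch '{"linear":[[0,0,-0.3],[0,0,-0.3],[0,0,-0.3],[0,0,-0.2],[0,0,0]],"roll":[0,0,0,0,0],"hand":[5,5,5,5,5]}' 60
```

```text
clock: 16.65
tcp_pos: [0.5587, 0.103, 0.1114]
tcp_rot: [-1.497, -2.762, 0.001]
ft_force: [-0.9, -5.1, -4.2]
gripper_width: 0.0165
grip_force: 60.0
```

```bash
python3 -m inch '{"linear":[[0,0,-0.2],[0,0,-0.2],[0,0,0]],"roll":[0,0,0],"hand":[5,5,5]}' 60;  python3 - <<'E'
from h import *
im=snap("scene","s6"); s=manip.state(); print(s["tcp_pos"],s["tcp_rot"],s["ft_force"])
g=cv2.cvtColor(im,cv2.COLOR_RGB2GRAY)
for u in range(270,304,6): 
    c=g[265:320,u].astype(int); k=np.where(c<100)[0]+265; print(u,k.min() if len(k) else 0,k.max() if len(k) else 0,len(k))
a=np.radians(-57);d=np.array([np.cos(a),np.sin(a),0])
for th in(-5,0,5):
    t=np.radians(th);D=d*np.cos(t)+np.array([0,0,np.sin(t)]);c=np.array([.547,.121,.125]);print(th,proj("scene",c+.142*D),proj("scene",c+.1*D),proj("scene",c))
cv2.imwrite("pics/g.png",cv2.resize(im[240:350,250:400],(750,550),interpolation=2)[:,:,::-1])
E
```

```text
clock: 17.02
tcp_pos: [0.56, 0.1022, 0.1099]
tcp_rot: [1.497, 2.76, 0.002]
ft_force: [-5.5, -8.3, 20.9]
gripper_width: 0.0166
grip_force: 60.0
[0.55993955 0.10228342 0.10992417] [1.49728679e+00 2.75973639e+00 2.30344488e-03] [-6.41963438 -8.72796118 21.42070596]
270 0 0 0
276 301 310 10
282 302 310 9
288 302 310 9
294 302 311 10
300 303 311 9
-5 [275.35824892 307.13256064] [296.28088525 307.68071154] [347.16354709 308.93570003]
0 [274.56975428 303.27049265] [295.84506514 304.95380789] [347.16354709 308.93570003]
5 [274.31819394 299.38699087] [295.79364533 302.22504631] [347.16354709 308.93570003]
```

View pics/g.png

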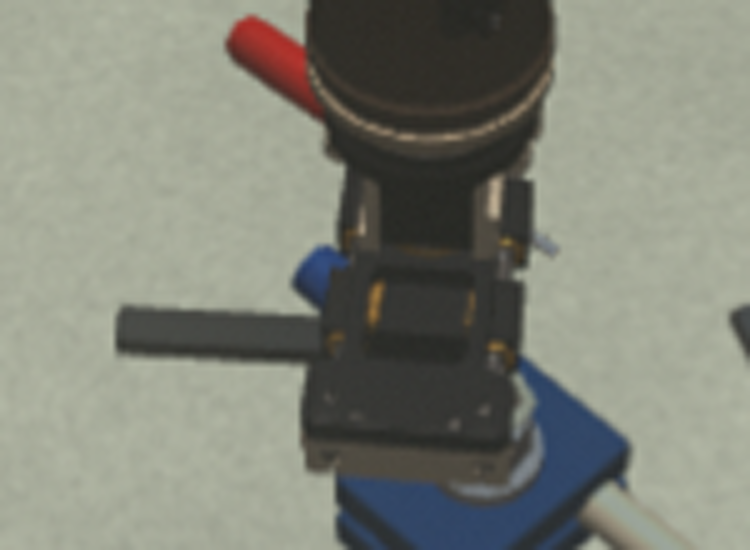

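The key is bottomed in the socket: the push rose to 21 N and the long arm is level in scene from (274,306) to the gripper. I'll let go and regrip about 95 mm out for leverage.

```bash
python3 -m inch '{"linear":[[0,0,0.1],[0,0,0],[0,0,0],[0,0,0],[0,0,0.4],[0.8,-1.23,0.4],[0.8,-1.23,0],[0.8,-1.23,0],[0.8,-1.23,0],[0.8,-1.23,0],[0,0,0],[0,0,0],[0,0,0],[0,0,0],[0,0,0],[0,0,0]],"roll":[0,0,0,0,0,0,0,0,0,0,0,0,0,0,0,0],"hand":[5,5,50,50,50,50,50,50,50,50,50,5,5,5,5,5]}' 60; python3 - <<'E'
from h import *
im=snap("scene","s7");s=manip.state()
cv2.imwrite("pics/h.png",cv2.resize(im[240:350,250:400],(750,550),interpolation=2)[:,:,::-1])
print(s["joint_positions"])
E
```

```text
clock: 19.08
tcp_pos: [0.5986, 0.0419, 0.1167]
tcp_rot: [-1.496, -2.762, 0.0]
ft_force: [0.4, -0.3, -0.2]
gripper_width: 0.0164
grip_force: 60.0
[-0.40462768  0.53950765  0.35542799  1.79825575 -0.24129905  0.84695821
  0.64316299]
```

View pics/h.png

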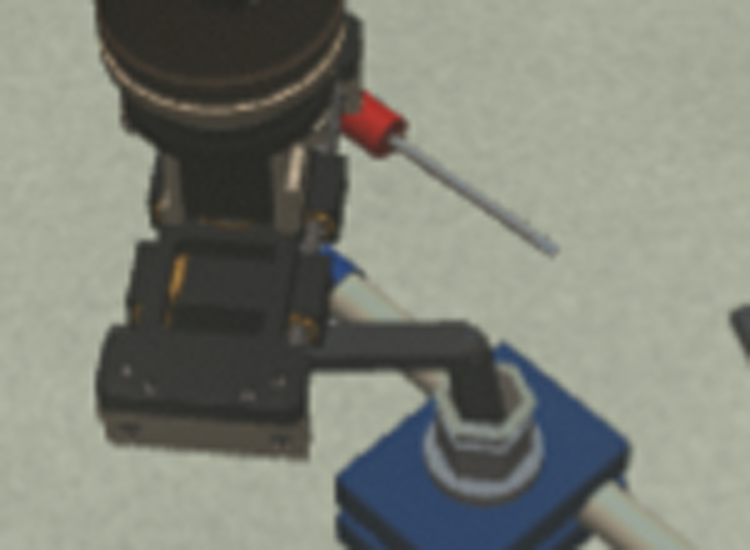

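The short arm stands deep in the bolt head (crop (480,400)) and the jaws hold the long arm level at its outer end. I'll work out the clockwise arc.

```bash
python3 - <<'E'
import numpy as np
p=np.radians(-56.7-5*np.arange(0,21)); P=9.4*np.c_[np.cos(p),np.sin(p)]
print([[round(a,2),round(b,2)] for a,b in np.diff(P,axis=0)])
E
```

```text
[[np.float64(-0.7), np.float64(-0.42)], [np.float64(-0.74), np.float64(-0.36)], [np.float64(-0.77), np.float64(-0.29)], [np.float64(-0.79), np.float64(-0.22)], [np.float64(-0.81), np.float64(-0.15)], [np.float64(-0.82), np.float64(-0.08)], [np.float64(-0.82), np.float64(-0.01)], [np.float64(-0.82), np.float64(0.06)], [np.float64(-0.81), np.float64(0.13)], [np.float64(-0.79), np.float64(0.2)], [np.float64(-0.77), np.float64(0.27)], [np.float64(-0.75), np.float64(0.34)], [np.float64(-0.72), np.float64(0.4)], [np.float64(-0.68), np.float64(0.46)], [np.float64(-0.64), np.float64(0.52)], [np.float64(-0.59), np.float64(0.57)], [np.float64(-0.54), np.float64(0.62)], [np.float64(-0.48), np.float64(0.67)], [np.float64(-0.42), np.float64(0.7)], [np.float64(-0.36), np.float64(0.74)]]
```

```bash
python3 -m inch '{"linear":[[-0.7,-0.42,0],[-0.74,-0.36,0],[-0.77,-0.29,0],[-0.79,-0.22,0],[-0.81,-0.15,0],[-0.82,-0.08,0],[0,0,0]],"roll":[-5,-5,-5,-5,-5,-5,0],"hand":[5,5,5,5,5,5,5]}' 60
python3 -m inch '{"linear":[[-0.82,-0.01,0],[-0.82,0.06,0],[-0.81,0.13,0],[-0.79,0.2,0],[-0.77,0.27,0],[0,0,0]],"roll":[-5,-5,-5,-5,-5,0],"hand":[5,5,5,5,5,5]}' 60
python3 -c "
from bench import manip;s=manip.state();print(s['ft_force'],s['ft_torque'],s['joint_positions'])"
```

```text
clock: 20.0
tcp_pos: [0.5538, 0.0268, 0.1176]
tcp_rot: [2.158, 2.281, 0.003]
ft_force: [2.8, 0.3, 3.1]
gripper_width: 0.0164
grip_force: 60.1
clock: 20.75
tcp_pos: [0.5138, 0.0326, 0.1174]
tcp_rot: [2.6, 1.76, 0.003]
ft_force: [4.1, -2.8, 4.9]
gripper_width: 0.0168
grip_force: 60.1
[ 4.09659215 -2.7848874   4.89920204] [-0.6551597  -0.72043422  0.37611206] [-0.6382337   0.46049926  0.6392608   2.02526691 -0.38813455  0.77332579
 -0.14744226]
```

```bash
python3 -m inch '{"linear":[[-0.75,0.34,0],[-0.72,0.4,0],[-0.68,0.46,0],[0,0,0]],"roll":[-5,-5,-5,0],"hand":[5,5,5,5]}' 60
python3 -c "
from bench import manip;s=manip.state();print(s['ft_force'],s['ft_torque'])"
python3 -m inch '{"linear":[[-0.64,0.52,0],[0,0,0]],"roll":[-5,0],"hand":[5,5]}' 60
python3 -c "
from bench import manip;s=manip.state();print(s['ft_force'],s['ft_torque'])"
```

```text
clock: 21.25
tcp_pos: [0.4922, 0.0442, 0.1172]
tcp_rot: [2.808, 1.405, 0.002]
ft_force: [3.2, -2.7, 6.1]
gripper_width: 0.0167
grip_force: 60.0
[ 3.2343804  -2.67292606  6.12162855] [-0.97864707 -0.61559392  0.33283715]
clock: 21.5
tcp_pos: [0.4858, 0.0493, 0.1172]
tcp_rot: [2.866, 1.281, 0.002]
ft_force: [3.6, -3.4, 6.2]
gripper_width: 0.0165
grip_force: 60.0
[ 3.57138645 -3.43137299  6.15281406] [-0.98298093 -0.57691087  0.27601109]
```

```bash
python3 -m inch '{"linear":[[-0.59,0.57,0],[0,0,0]],"roll":[-5,0],"hand":[5,5]}' 60
python3 -c "
from bench import manip;s=manip.state();print(s['ft_force'],s['ft_torque'])"
python3 -m inch '{"linear":[[-0.3,0.31,0],[0,0,0]],"roll":[-2.5,0],"hand":[5,5]}' 60
python3 -c "
from bench import manip;s=manip.state();print(s['ft_force'],s['ft_torque'])"
```

```text
clock: 21.75
tcp_pos: [0.4808, 0.0543, 0.1175]
tcp_rot: [2.918, 1.155, 0.004]
ft_force: [4.6, -6.8, 7.1]
gripper_width: 0.0163
grip_force: 60.4
[ 4.57266841 -6.79526505  7.12935395] [-1.83836841 -0.93849653  0.65487103]
clock: 22.0
tcp_pos: [0.479, 0.0564, 0.1179]
tcp_rot: [2.94, 1.091, 0.007]
ft_force: [7.3, -9.9, 6.0]
gripper_width: 0.0161
grip_force: 61.0
[ 7.32254887 -9.93804808  6.04035154] [-2.57887095 -1.42764602  1.06386543]
```

Torque jumped to about 2.2 N m, so the bolt is at its stop. I'll hold briefly, then ease back.

```bash
python3 -m inch '{"linear":[[0,0,0],[0,0,0],[0.3,-0.31,0],[0.3,-0.29,0],[0.29,-0.28,0],[0,0,0]],"roll":[0,0,2.5,2.5,2.5,0],"hand":[5,5,5,5,5,5]}' 60
python3 -c "
from bench import manip;s=manip.state();print(s['ft_force'],s['ft_torque'],s['joint_positions'])"
```

```text
clock: 22.75
tcp_pos: [0.4856, 0.0494, 0.117]
tcp_rot: [2.868, 1.281, 0.002]
ft_force: [3.0, -2.4, 5.4]
gripper_width: 0.0167
grip_force: 60.0
[ 2.96169052 -2.3961464   5.39107749] [-0.79734011 -0.54610319  0.23830799] [-0.76815202  0.44703234  0.74947278  2.09189547 -0.44050625  0.76079821
 -0.47185685]
```

```bash
python3 -m inch '{"linear":[[0.32,-0.26,0],[0.32,-0.26,0],[0,0,0]],"roll":[2.5,2.5,0],"hand":[5,5,5]}' 60
python3 -c "
from bench import manip;s=manip.state();print(s['ft_force'],s['ft_torque'])"
```

```text
clock: 23.12
tcp_pos: [0.4912, 0.0447, 0.1167]
tcp_rot: [2.811, 1.403, 0.0]
ft_force: [3.8, -1.0, 2.0]
gripper_width: 0.0166
grip_force: 60.0
[ 3.81126816 -1.00883372  1.95065709] [-0.43217909 -0.6041479  -0.11589051]
```

```bash
python3 -m inch '{"linear":[[0.35,-0.23,0],[0,0,0],[0,0,0],[0,0,0],[0,0,0],[0.8,1.07,0],[0.8,1.07,0],[0.8,1.07,0],[0.8,1.07,0],[0.8,1.07,0.3],[0,0,0],[0,0,0],[0,0,0],[0,0,0],[0,0,0]],"roll":[2.5,0,0,0,0,0,0,0,0,0,0,0,0,0,0],"hand":[5,5,50,50,50,50,50,50,50,50,50,5,5,5,5]}' 60
python3 -c "
from bench import manip;s=manip.state();print(s['ft_force'],s['ft_torque'],s['gripper_width'])"
```

```text
clock: 25.0
tcp_pos: [0.5336, 0.0963, 0.1197]
tcp_rot: [-2.778, -1.465, 0.002]
ft_force: [-3.1, 0.6, 4.6]
gripper_width: 0.0168
grip_force: 59.7
[-3.08976843  0.56618016  4.56969041] [0.11919415 0.95589534 0.09730976] 0.016783278585387015
```

```bash
python3 -m inch '{"linear":[[0,0,0.4],[0,0,0.4],[0,0,0.4],[0,0,0]],"roll":[0,0,0,0],"hand":[5,5,5,5]}' 60
python3 -c "
from bench import manip;s=manip.state();print(s['ft_force'],s['ft_torque'],s['gripper_width'])"
```

```text
clock: 25.5
tcp_pos: [0.534, 0.0957, 0.132]
tcp_rot: [-2.779, -1.464, 0.001]
ft_force: [-4.9, -1.7, -2.1]
gripper_width: 0.0161
grip_force: 59.7
[-4.8846055  -1.67681784 -2.14097768] [-0.31477293  1.37139801  0.12629139] 0.0161104445985375
```

Coming out freely; continue up.

```bash
python3 -m inch '{"linear":[[0,0,0.5],[0,0,0.5],[0,0,0.5],[0,0,0.8],[0,0,1],[0,0,1],[0,0,1],[0,0,1.5],[0,0,0]],"roll":[0,0,0,0,0,0,0,0,0],"hand":[5,5,5,5,5,5,5,5,5]}' 60
python3 - <<'E'
from h import *
s=manip.state();print(s['ft_force'],s['ft_torque'],s['gripper_width'],s["tcp_pos"],s["joint_positions"])
im=snap("scene","s8"); np.set_printoptions(linewidth=250)
a=2*np.arctan2(s["tcp_rot"][1],s["tcp_rot"][0]);n=np.array([np.cos(a),np.sin(a),0]);print(np.degrees(a))
g=s["tcp_pos"]+[0,0,.002]
for th in(-10,0,10):
    t=np.radians(th);L=n*np.cos(t)+np.array([0,0,np.sin(t)]);S=np.array([0,0,-np.cos(t)])+n*np.sin(t)
    c=g+.028*L;print(th,proj("scene",c),proj("scene",c+.067*S),proj("scene",c-.142*L))
E
```

```text
clock: 26.62
tcp_pos: [0.5354, 0.0962, 0.2011]
tcp_rot: [2.779, 1.465, 0.004]
ft_force: [-0.6, 0.5, -4.1]
gripper_width: 0.0163
grip_force: 59.7
[-0.59969588  0.50139408 -4.09043321] [ 0.01315613  0.08127695 -0.05789878] 0.016297602143599443 [0.53538309 0.09616337 0.20113362] [-0.83911824  0.41035135  0.77338787  1.87364752 -0.3402378   0.99094876
 -0.51865189]
55.59043027484299
-10 [345.43636094 285.5706531 ] [343.23992066 302.77893785] [323.72291748 224.7893234 ]
0 [345.53488276 284.05244097] [345.17167109 306.35278492] [323.65934731 231.2913229 ]
10 [345.49052575 282.17733802] [347.01703592 309.00367237] [324.08003485 238.79407234]
```

```bash
python3 -m inch '{"linear":[[0,0,0.5],[-0.35,-2.4,0],[-0.35,-2.4,0],[-0.35,-2.4,0],[-0.35,-2.4,0],[-0.35,-2.4,0],[-0.35,-2.4,0],[-0.35,-2.4,0],[-0.35,-2.4,0],[-0.35,-2.4,0],[-0.35,-2.4,0],[-0.35,-2.4,0],[-0.35,-2.4,0],[-0.35,-2.4,0],[-0.35,-2.4,0],[-0.15,-2.26,0],[0,0,0],[0,0,0]],"roll":[0,-8.7,-8.7,-8.7,-8.7,-8.7,-8.7,-8.7,-8.7,-8.7,-8.7,-8.7,-8.7,-8.7,-8.7,-8.8,0,0],"hand":[5,5,5,5,5,5,5,5,5,5,5,5,5,5,5,5,5,5]}' 60
python3 -c "
from bench import manip;import numpy as np;s=manip.state();r=s['tcp_rot'];print(s['ft_force'],s['joint_positions'],np.degrees(2*np.arctan2(r[1],r[0])))"
```

```text
clock: 28.92
tcp_pos: [0.484, -0.2619, 0.2044]
tcp_rot: [-2.494, 1.91, 0.002]
ft_force: [-0.6, 0.4, -3.8]
gripper_width: 0.0166
grip_force: 59.7
[-0.6053429   0.43982431 -3.75480438] [-0.40671966  0.63754499  1.27267222  1.86686985 -0.67003362  1.15838247
 -1.77090094] 285.1072601865623
```

```bash
python3 -m inch '{"linear":[[0.08,-0.3,-2],[0,0,-2],[0,0,-1.5],[0,0,-1],[0,0,-1],[0,0,-0.8],[0,0,0]],"roll":[0,0,0,0,0,0,0],"hand":[5,5,5,5,5,5,5]}' 60
python3 -c "
from bench import manip;import numpy as np;s=manip.state();r=s['tcp_rot'];print(s['ft_force'],s['joint_positions'],np.degrees(2*np.arctan2(r[1],r[0])))"
```

```text
clock: 29.8
tcp_pos: [0.4846, -0.2654, 0.1213]
tcp_rot: [2.492, -1.913, -0.001]
ft_force: [0.0, -0.7, -3.6]
gripper_width: 0.0162
grip_force: 59.7
[ 0.01780092 -0.70983312 -3.64111793] [-0.32528934  0.72446964  1.1520881   1.94759172 -0.79174702  1.01730639
 -1.68099387] -75.01317249460365
```

```bash
python3 -m inch '{"linear":[[-0.14,0.53,0],[-0.14,0.53,0],[-0.14,0.53,0],[-0.14,0.53,0],[-0.14,0.53,0],[-0.14,0.53,0],[0,0,0]],"roll":[0,0,0,0,0,0,0],"hand":[5,5,5,5,5,5,5]}' 30
python3 -m inch '{"linear":[[-0.06,0.21,-0.33],[-0.06,0.21,-0.33],[-0.06,0.21,-0.33],[-0.06,0.21,-0.33],[-0.06,0.21,-0.33],[-0.06,0.21,-0.33],[0,0,0]],"roll":[0,0,0,0,0,0,0],"hand":[5,5,5,5,5,5,5]}' 30
python3 - <<'E'
from h import *
s=manip.state();r=s['tcp_rot'];print(s['ft_force'],s['joint_positions'])
im=cv2.cvtColor(snap("scene","s9"),cv2.COLOR_RGB2GRAY)
g=s["tcp_pos"]+[0,0,.002];a=2*np.arctan2(r[1],r[0]);n=np.array([np.cos(a),np.sin(a),0])
for ph in(0,30,45,55,65):
    t=np.radians(ph);L=n*np.cos(t)+np.array([0,0,np.sin(t)]);print(ph,proj("scene",g-.114*L),proj("scene",g-.06*L))
sub=im[200:280,225:305]; print(cv2.resize((sub<75).astype(np.uint8),(80,80)).sum())
for v in range(200,280,2): print(v,"".join("#" if x<62 else("+" if x<100 else ".") for x in im[v,215:315]))
E
```

```text
clock: 30.68
tcp_pos: [0.477, -0.2342, 0.1227]
tcp_rot: [2.492, -1.912, 0.004]
ft_force: [0.2, -2.2, 1.3]
gripper_width: 0.0167
grip_force: 30.0
clock: 31.55
tcp_pos: [0.4736, -0.2225, 0.1028]
tcp_rot: [2.491, -1.913, 0.005]
ft_force: [0.9, -4.4, 11.5]
gripper_width: 0.0167
grip_force: 30.0
[ 0.93192706 -4.39798164 11.51219429] [-0.41098599  0.71435317  1.15185834  2.0371174  -0.8242226   0.95187871
 -1.69547785]
0 [292.43754694 233.0940662 ] [271.15502415 226.39608139]
30 [287.98329776 248.50744804] [269.19672004 234.66187987]
45 [281.78064599 253.11232892] [266.06594091 237.24062396]
55 [276.49909468 254.869893  ] [263.32853004 238.27014348]
65 [270.49908762 255.55513362] [260.17101344 238.72178628]
1891
200 ####################+#######+..+##########++#####################+..................................
202 ##################++###+##+..+###########++######################+..................................
204 ######################+##+++####################################+...................................
206 ###############################################################+.
[... 3115 characters left out ...]
......................................................................
268 +++++...............................................................................................
270 +######+............................................................................................
272 ++++#####+..........................................................................................
274 #++++######.........................................................................................
276 ++++###+###+........................................................................................
278 +#+++#+####++.......................................................................................
```

The silhouette puts the long tip at scene (275,256), which means the long arm now hangs about 57° down, on the free side of the caddy. I'll lift it and carry it over the caddy.

```bash
python3 -m inch '{"linear":[[0,0,1],[0,0,2],[0,0,3],[0,0,3],[0,0,2.5],[0.27,-1.36,0],[0.27,-1.36,0],[0.27,-1.36,0],[0.27,-1.36,0],[0.27,-1.36,0],[0.27,-1.36,0],[0.27,-1.36,0],[0.27,-1.36,0],[0.27,-1.36,0],[0.27,-1.36,0],[0,0,0],[0,0,0]],"roll":[0,0,0,0,0,0,0,0,0,0,0,0,0,0,0,0,0],"hand":[5,5,5,5,5,5,5,5,5,5,5,5,5,5,5,5,5]}' 60
python3 - <<'E'
from h import *
s=manip.state();r=s['tcp_rot'];print(s['ft_force'],s['joint_positions'])
im=cv2.cvtColor(snap("scene","s10"),cv2.COLOR_RGB2GRAY)
g=s["tcp_pos"]+[0,0,.002];a=2*np.arctan2(r[1],r[0]);n=np.array([np.cos(a),np.sin(a),0])
for ph in(45,55,65,75):
    t=np.radians(ph);L=n*np.cos(t)+np.array([0,0,np.sin(t)]);T=g-.114*L;d=T-[.4905,-.322,0];print(ph,proj("scene",T),proj("scene",g-.06*L),T,"m",-d@n)
for v in range(150,250,2): print(v,"".join("#" if x<62 else("+" if x<100 else ".") for x in im[v,165:265]))
E
```

```text
clock: 33.72
tcp_pos: [0.4997, -0.3568, 0.2168]
tcp_rot: [-2.492, 1.913, 0.001]
ft_force: [-0.1, 1.1, -3.9]
gripper_width: 0.0168
grip_force: 60.0
[-0.11951732  1.14526721 -3.88976906] [-0.15381108  0.6655167   1.14118061  1.69200551 -0.64256449  1.21344788
 -1.73394313]
45 [227.54861301 199.51338837] [210.91191775 182.6711793 ] [ 0.47884766 -0.27894781  0.13814667] m 0.04460103418972249
55 [222.73048086 201.89373039] [208.43273647 184.04224517] [ 0.48278376 -0.29365259  0.12537351] m 0.029378574878475304
65 [217.11788521 203.10974122] [205.49419553 184.78964924] [ 0.48723358 -0.31027657  0.11543776] m 0.012169342972895777
75 [210.88335326 203.16263229] [202.18690083 184.90194771] [ 0.49206192 -0.32831465  0.1086413 ] m -0.006503767723856593
150 ##############################################......................................................
152 #######################+######################+.....................................................
154 ###############################################.....................................................
156 ####################+########
[... 4201 characters left out ...]
###############################################.......................
238 ..........................#################################################+........................
240 ..........................+##############################################+..........................
242 ...........................#############################################............................
244 ...........................+##########################################+.............................
246 ................................++###################################...............................
248 +.....................................++###########################+................................
```

The computed tip is 28 mm from the caddy centre, inside the walls and clear. Lowering in.

```bash
python3 -m inch '{"linear":[[0,0,-2],[0,0,-2],[0,0,-2],[0,0,-2],[0,0,-1],[0,0,-1],[0,0,-0.4],[0,0,0]],"roll":[0,0,0,0,0,0,0,0],"hand":[5,5,5,5,5,5,5,5]}' 60
python3 -c "
from bench import manip;s=manip.state();print(s['ft_force'],s['ft_torque'],s['joint_positions'])"
```

```text
clock: 34.78
tcp_pos: [0.4999, -0.3572, 0.113]
tcp_rot: [2.492, -1.913, 0.0]
ft_force: [-0.4, 0.3, -3.5]
gripper_width: 0.0165
grip_force: 60.0
[-0.39951486  0.27996387 -3.50270789] [ 0.02829496  0.1756022  -0.01337109] [-0.09514795  0.76704567  1.03320324  1.79637686 -0.76403785  1.03841831
 -1.64345992]
```

```bash
python3 -m inch '{"linear":[[0,0,0],[0,0,0],[0,0,0.2],[0,0,0],[0,0,0],[0,0,0],[0,0,0],[0,0,0]],"roll":[0,0,0,0,0,0,0,0],"hand":[20,40,60,60,60,60,60,60]}' 60
python3 -m inch '{"linear":[[0,0,1],[0,0,2],[0,0,2.5],[0,0,3],[0,0,3],[0,0,3],[0,0,3],[-0.5,3,1],[-0.5,4,0],[-0.5,4,0],[-0.5,4,0],[0,0,0],[0,0,0]],"roll":[0,0,0,0,0,0,0,0,0,0,0,0,0],"hand":[60,60,60,60,60,60,60,60,60,60,60,60,60]}'
python3 - <<'E'
from h import *
s=manip.state();print(s['ft_force'])
for c in("scene","top"):
    im=snap(c,c+"f")
    for r in manip.find_in("key_grip",c): print(c,np.round(r["bbox"]),round(r["confidence"],2))
im=cv2.cvtColor(cv2.imread("pics/scenef.png"),cv2.COLOR_BGR2HSV)
for v in range(160,256,2): print(v,"".join("#" if x[2]<90 and x[1]<75 else("b" if x[1]>110 else ".") for x in im[v,165:265]))
E
```

```text
clock: 35.78
tcp_pos: [0.4998, -0.3571, 0.1149]
tcp_rot: [2.492, -1.913, -0.0]
ft_force: [0.6, 0.3, 0.7]
gripper_width: 0.055
grip_force: 0.0
clock: 37.4
tcp_pos: [0.4798, -0.2078, 0.301]
tcp_rot: [-2.491, 1.913, -0.002]
ft_force: [0.4, -0.4, -0.4]
gripper_width: 0.0552
grip_force: 0.0
[ 0.43953692 -0.4072476  -0.38256556]
scene [490. 274.  72.  37.] 0.77
scene [201. 212.  49.  32.] 0.75
scene [419. 306.  40.  29.] 0.56
top [442. 230.  44.  14.] 0.52
160 #################################################..#####################............................
162 ##############################################............###############...........................
164 ###########################################.................#############...........................
166 ########################################.....................############...........................
168 #####################################..........................###########..........................
170 ##################################...................................#####..........................
172 ###########
[... 3694 characters left out ...]
##########################################............................
244 ............................###########################################.............................
246 .................................####################################...............................
248 #.....................................##############################................................
250 #...........................................######################..................................
252 ...................................................##############...................................
254 ........................................................#######.....................................
```

```bash
python3 - <<'E'
from h import *
n=np.array([.259,-.966,0]);q=np.array([.966,.259,0]);Z=np.array([0,0,1.]);C=np.array([.4905,-.322,0])
for m,z,lean in((.038,.012,46),(.03,.012,43),(.038,.03,55),(.02,.012,38),(.038,.05,65)):
    t=np.radians(lean);L=n*np.sin(t)+Z*np.cos(t);S=n*np.cos(t)-Z*np.sin(t)
    T=C-m*n+z*Z;B=T+.142*L
    print(m,z,lean,*[np.round(proj(c,X),0) for c in("scene","top") for X in(T,B,B+.067*S)])
im=cv2.cvtColor(cv2.imread("pics/topf.png"),cv2.COLOR_BGR2HSV)
for v in range(200,262,1): print(v,"".join("#" if x[2]<95 and x[1]<85 else("b" if x[1]>110 else ".") for x in im[v,390:480]))
E
```

```text
0.038 0.012 46 [232. 237.] [191. 196.] [179. 206.] [408. 242.] [451. 223.] [464. 223.]
0.03 0.012 43 [230. 236.] [189. 194.] [176. 203.] [411. 241.] [453. 222.] [467. 221.]
0.038 0.03 55 [231. 232.] [186. 195.] [177. 207.] [409. 241.] [457. 222.] [466. 222.]
0.02 0.012 38 [226. 235.] [188. 192.] [174. 199.] [414. 240.] [454. 222.] [469. 220.]
0.038 0.05 65 [230. 226.] [181. 194.] [177. 209.] [410. 239.] [461. 220.] [466. 223.]
200 ############################.....#########................................................
201 ############################.....########.................................................
202 ############################...#########..................................................
203 #############################.#########...................................................
204 ############################.########.....................................................
205 ####################################......................................................
206 ##################################........................................................
207 
[... 4520 characters left out ...]
.................bbbbbbbbbbbbbbbbbb
255 .##########......#######b..####.......................................#.bbbbbbbbbbbbbbbbbb
256 ....####.........#############...#..................................####.bbbbbbbbbbbbbbbbb
257 ..................#########........................................######bbbbbbbbbbbbbbbbb
258 ..................######...........................................######.bbbbbbbbbbbbbbbb
259 ..................###..............................................#######bbbbbbbbbbbbbbbb
260 ...................#................................................######.bbbbbbbbbbbbbbb
261 .....................................................................######.bbbbbbbbbbbbbb
```

Both views match a key leaning about 46° with its long tip on the caddy floor: bend at scene (192,197), short tip at (179,205), and top short tip at (464,224). The gripper is clear, so I'm handing in.

```bash
python3 -c "
from bench import manip;print(manip.close_job())"
```

```text
the job is handed in; nothing more can be done
None
```

I flipped the key, turned the bolt until the torque rose sharply (taken as its stop), and left the key long arm down in the blue caddy, leaning about 46°; the job is handed in at about 37 s, but the hand-in call returned no verdict and I did not re-check the bystanders' positions.

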